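# Sort reactor studs by thread pitch on two notched gauges

### The job

Find out which of the two threaded studs has the coarse and which the fine thread, and lay each one lengthwise on the notched gauge whose notches match its pitch, seated fully down with all its thread rings in the notches. Set them down gently rather than dropping them, let go, and leave the unthreaded blank rod and everything else on the bench where it is.

Things in the scene. Friction and masses are not known exactly. Their poses are not given: they have to be found in the camera images.
- coarse_stud_center (a point): Centre of the coarse stud, on its axis, half-way along; y along the stud. Loose aluminium stud, 188 mm long, lying on the bench on hexagonal ends (40 mm across flats), so this point is 20 mm above the bench. Middle: bare round shank 20 mm thick, free for 27 mm either way: grip here. Each end has three rings at 20 mm pitch (30, 50 and 70 mm from the centre). Both ends are alike.
- fine_stud_center (a point): Centre of the fine stud, on its axis, half-way along; y along the stud. Loose aluminium stud, 188 mm long, lying on the bench on hexagonal ends (40 mm across flats), so this point is 20 mm above the bench. Middle: bare round shank 20 mm thick, free for 27 mm either way: grip here. Each end has four rings at 12 mm pitch (32, 44, 56 and 68 mm from the centre). Both ends are alike.
- coarse_stud: The coarse stud as a body, about 0.35 kg (varies); its origin is 20 mm below its centre, y along the stud. Thread rings are 32 mm in diameter, 6 mm wide at the root, 3 mm at the crest, symmetrical about the centre; the hexagonal ends lie 84 to 94 mm from the centre.
- fine_stud: The fine stud as a body, about 0.35 kg (varies); its origin is 20 mm below its centre, y along the stud. Thread rings are 32 mm in diameter, 6 mm wide at the root, 3 mm at the crest, symmetrical about the centre; the hexagonal ends lie 84 to 94 mm from the centre.
- coarse_gauge_seat (a point): Where the coarse stud's centre lies when seated on the fixed coarse gauge, 44 mm above the bench (y along the gauge, z up): the shank rests on the notched tops, 34 mm above the bench, all rings in their notches. Either way round fits. Each block has three notches 12 mm wide at 20 mm pitch (30, 50 and 70 mm from the middle). The wrong stud, or one over 3 mm out of register, rides up to 6 mm higher.
- fine_gauge_seat (a point): Where the fine stud's centre lies when seated on the fixed fine gauge, 44 mm above the bench (y along the gauge, z up): the shank rests on the notched tops, 34 mm above the bench, all rings in their notches. Either way round fits. Each block has four notches 9 mm wide at 12 mm pitch (32, 44, 56 and 68 mm from the middle). The wrong stud, or one over 3 mm out of register, rides up to 6 mm higher.
- coarse_gauge: The coarse gauge, fixed; origin under its centre, y along its length. Blue base plate 210 x 60 mm, 8 mm high; on it two blocks 44 mm wide, 20 to 80 mm either side of the middle along y, with bright notched tops. The 40 mm gap between them gives fingers room down to the base plate. Notches are 29 mm long across the gauge and 12 mm deep.
- fine_gauge: The fine gauge, fixed; origin under its centre, y along its length. Blue base plate 210 x 60 mm, 8 mm high; on it two blocks 44 mm wide, 20 to 80 mm either side of the middle along y, with bright notched tops. The 40 mm gap between them gives fingers room down to the base plate. Notches are 29 mm long across the gauge and 12 mm deep.
- blank_rod_center (a point): Bystander: a rod like the studs, 188 mm long with the same hexagonal ends, but with no thread at all. This point is its centre, 20 mm above the bench. Leave it.
- flask: Bystander: green conical flask, 84 mm across its foot, 110 mm tall, origin under its centre.
- reagent_bottle: Bystander: amber bottle with red cap, 64 mm across, 125 mm tall, origin under its centre.
- beaker: Bystander: clear beaker, 70 mm across, 85 mm tall, origin under its centre.
- spanner: Bystander: steel spanner 170 mm long, 10 mm or less thick, lying on the bench, origin mid-length underneath.
- dish: Bystander: white shallow dish, 90 mm across, 20 mm tall, origin under its centre.
Things that resemble listed ones, but are neither listed nor needed, are in the scene too. Leave any turquoise look-alike of the coarse_gauge alone.

How it is judged (in metres and radians):
At the end, for the whole second after the job is handed in: The coarse stud lies seated on the coarse gauge and the fine stud on the fine gauge: each centre within 4 mm across, 5 mm along and 2.5 mm above (3 mm below) its seat point, the stud within 0.06 rad of the gauge's length, at rest and not touched by the fingers (x of coarse_stud_center in the frame of coarse_gauge_seat between -0.004 and 0.004 m and y of coarse_stud_center in the frame of coarse_gauge_seat between -0.005 and 0.005 m and z of coarse_stud_center in the frame of coarse_gauge_seat between -0.003 and 0.0025 m and angle between the y axis of coarse_stud_center and the y axis of coarse_gauge_seat, either way round below 0.06 rad and linear speed of each of coarse_stud, fine_stud below 0.02 m/s and contact force between the fingers and coarse_stud below 0.1 N and x of fine_stud_center in the frame of fine_gauge_seat between -0.004 and 0.004 m and y of fine_stud_center in the frame of fine_gauge_seat between -0.005 and 0.005 m and z of fine_stud_center in the frame of fine_gauge_seat between -0.003 and 0.0025 m and angle between the y axis of fine_stud_center and the y axis of fine_gauge_seat, either way round below 0.06 rad and contact force between the fingers and fine_stud below 0.1 N).
It fails at once if the coarse stud is dropped, thrown or knocked away: it moves faster than 0.6 m/s (a fall of about 18 mm) while the fingers do not touch it (contact force between the fingers and coarse_stud below 0.05 N and linear speed of coarse_stud above 0.6 m/s).
It fails at once if the fine stud is dropped, thrown or knocked away: it moves faster than 0.6 m/s (a fall of about 18 mm) while the fingers do not touch it (contact force between the fingers and fine_stud below 0.05 N and linear speed of fine_stud above 0.6 m/s).
It fails at once if the blank rod or another bystander is moved by more than 30 mm (distance of any of blank_rod_center, flask, reagent_bottle, beaker, spanner, dish from where it was at the start of the episode above 0.03 m).
It also fails if it takes over 72 s, if anything falls off the work surface, if the arm or the gripper's body presses on something with over 40 N, if the wrist force passes 120 N, or if a joint passes its speed limit or range.

### The arm

A 6-joint arm with a two-finger parallel gripper is mounted at the origin on the work surface. World frame = base frame: x ahead of the robot, y to its left, z up, the work surface at z = 0. Lengths are in mm, angles in degrees, forces in N, time in s.
With the tool pointing down it reaches from about 350 to 850 mm from the base axis. Payload 8.1 kg.
Tool frame: the origin (TCP) lies between the finger pads; the fingertips stand 8 mm ahead of it and the grasp point (between the pads) lies 11 mm behind it (r.tip_extent is the distance from the TCP to the fingertips, in mm); z points along the fingers, y is the direction in which the jaws open and shut (so a half turn about z gives the same grasp; the last joint's range is limited). The gripper opens to 85 mm and grips with 20 to 120 N. Pads are 22 mm wide; open, the fingers measure 114 mm over their backs; the gripper's body (76 mm by 85 mm) begins 54 mm behind the grasp point. The pads swing forward as they close: fully open they stand 13 mm farther back than shut.
Start: joints at [-81.841, 7.471, 85.268, -0, 87.261, -4.893], TCP at [135.521, -584.499, 239.292] pointing down, gripper open.
Joint ranges: [-169.43, 169.43], [-51.17, 129.36], [1.28, 143.12], [-76.62, 256.62], [0, 156.53], [-152.29, 152.29]. Speed limits (degrees/s): [136.94, 136.94, 159.86, 180, 180, 180].

### API

Orientations are given as [roll, pitch, yaw] about the fixed x, y, z axes, in that order (R = Rz(yaw) Ry(pitch) Rx(roll)).
In Python, from bench import sensors, viewer, hand_in, r gives the robot as it stands. The module is installed in compiled form; this text tells all that it offers.
- The arm moves only by the tool move_arm, never from a script. Its argument "rows" is a list that holds one entry, the list of rows, each a list of 6 numbers: the shift along the tool's x, y, z in m, then the turn, a rotation vector about the tool's x, y, z in degrees. In form: [[[tx, ty, tz, rx, ry, rz], ...]]. A call has 1 to 20 rows; each row is the pose to reach, as a shift and turn from the pose commanded when the call began, along the tool's axes at that moment; what a row does not reach only later rows make up. A row lasts 1/10 s, in which the tool goes at most 50 mm and 8.59 degrees, less where a joint would pass 70% of its speed; a pose out of reach is approached as far as the arm can. A call with a gripper value outside its range is refused whole. "grip" is the opening, from 0 (shut) to 1 (fully open), set as the call begins (left out, the last holds). The fingers move at their own pace and stop on an object; "newtons" is the grip in N (left out, the last holds). Time passes only in rows, so rows that repeat a pose let the fingers close. It gives the time, the measured TCP pose, the force and the opening at its end, in the units of the state.
- sensors.sense(): the state, without advancing time (a new reading comes with each control period).
- viewer.snapshot(name): name is "scene" or "top" or "wrist"; returns a dict with "color" (400x640x3 uint8, red, green, blue), "camera_matrix" (3x3 intrinsics, pixels), "R" (3x3) and "t" (3): a world point X has camera coordinates R X + t. Camera axes: x right, y down, z forward; pixel columns grow to the right and rows downward; lengths in mm; the calibration is good to about 2 mm. The wrist camera is an equidistant fisheye: a pixel r from the principal point sees the ray r / f radians off the axis. A picture is of the moment at which its call begins. There is no depth.
- hand_in(): hands the job in, once; it reports no verdict.
The state is a dict: "time": time; "joint_pos": joint angles; "qd": joint speeds; "joint_efforts": joint torques, N m; "tool_pos": TCP position; "tcp_rot": TCP orientation; "ft_force": force on the tool from outside, world axes, zero at the start; "wrist_torque": the same for the moment, N m; "finger_gap": finger opening in mm.
Only numpy, scipy, OpenCV 4.12 (cv2) and the standard library are available. Lean on these libraries where they do the work, as an engineer would, in place of code of your own. Each camera call takes 0.05 s, during which the arm holds its last target.

## Working session

There is one attempt and no reset: what is moved stays moved. The work goes in short steps, Python scripts to look and compute and a tool call to move; the robot and the scene stay as the last step left them, time stands still between calls to the robot, and variables do not carry over. Pictures are saved under pics/ and viewed, and the job is handed in when it is done.

Besides the shell and the picture viewer there is one more tool, called after "Request:" as name(argument=value, ...), one argument or row to a line, values as JSON. move_arm: Moves the arm, as the interface text tells. Its arguments: {"type":"object","properties":{"rows":{"type":"array","items":{"type":"array","items":{"type":"array","items":{"type":"number"}}}},"grip":{"type":"number"},"newtons":{"type":"number"}},"required":["rows"]}

```bash
mkdir -p pics
cat > h.py <<'E'
import numpy as np, cv2, pickle
from bench import sensors, viewer, hand_in, r
def snap(n,tag):
    s=viewer.snapshot(n); pickle.dump(s,open(f'pics/{tag}.pkl','wb'))
    cv2.imwrite(f'pics/{tag}.png',s['color'][:,:,::-1]); return s
def load(tag): return pickle.load(open(f'pics/{tag}.pkl','rb'))
def crop(tag,x0,y0,x1,y1,k,out):
    s=load(tag); cv2.imwrite(f'pics/{out}.png',cv2.resize(s['color'][y0:y1,x0:x1,::-1],None,fx=k,fy=k,interpolation=cv2.INTER_CUBIC))
def ray(s,u,v,z,fish=False):
    K=np.array(s['camera_matrix']);R=np.array(s['R']);t=np.array(s['t'])
    a=(u-K[0,2])/K[0,0];b=(v-K[1,2])/K[1,1]
    if fish:
        th=np.hypot(a,b); d=np.array([a/th*np.sin(th),b/th*np.sin(th),np.cos(th)]) if th>0 else np.array([0,0,1.])
    else: d=np.array([a,b,1.])
    d=R.T@d; c=-R.T@t
    return c+d*(z-c[2])/d[2]
E
python3 - <<'E'
from h import *
for n in ['scene','top','wrist']:
    s=snap(n,n+'0'); print(n,s['camera_matrix'],s['R'],s['t'])
print(sensors.sense())
E
```

```text
scene [[473.17361185   0.         326.33979154]
 [  0.         473.17361185 199.92745238]
 [  0.           0.           1.        ]] [[ 8.87062233e-01  4.61649399e-01 -6.53199357e-04]
 [ 3.60448081e-01 -6.93485925e-01 -6.23822453e-01]
 [-2.88440245e-01  5.53133894e-01 -7.81565813e-01]] [-449.23428722 -123.90307685 1523.99046059]
top [[475.20718271   0.         319.32921424]
 [  0.         475.20718271 199.96909167]
 [  0.           0.           1.        ]] [[ 0.00819214 -0.99995284  0.00521641]
 [-0.9860324  -0.0089457  -0.16631319]
 [ 0.16635201 -0.00378109 -0.98605918]] [ -12.5046572   473.21889697 1589.51808739]
wrist [[309.70691629   0.         316.48180432]
 [  0.         309.70691629 199.44920281]
 [  0.           0.           1.        ]] [[ 0.22602869 -0.97411704 -0.00265122]
 [-0.93643904 -0.21803415  0.27485093]
 [-0.26831503 -0.05964149 -0.9614832 ]] [-598.74618504  -35.10941944  378.62137094]
{'time': 0.15, 'joint_pos': array([-8.18426081e+01,  7.50586007e+00,  8.53144506e+01, -9.99577418e-04,
        8.72605340e+01, -4.89400481e+00]), 'qd': array([-0.01408383, -0.20613492, -0.17428908, -0.04001864,  0.02530344,
       -0.03916385]), 'joint_efforts': array([-5.72614736e-04, -5.70061469e+01, -5.01159525e+01, -1.03559355e-04,
        9.65061336e-03,  1.74729189e-05]), 'tool_pos': array([ 135.4440014 , -584.10132958,  238.48293593]), 'tcp_rot': array([-1.79919365e+02, -5.90234604e-03,  1.30514410e+01]), 'ft_force': array([ 0.08137657,  0.96014113, -0.35459201]), 'wrist_torque': array([0.02412316, 0.04469485, 0.01494765]), 'finger_gap': 85.71864150707614}
```

View pics/scene0.png

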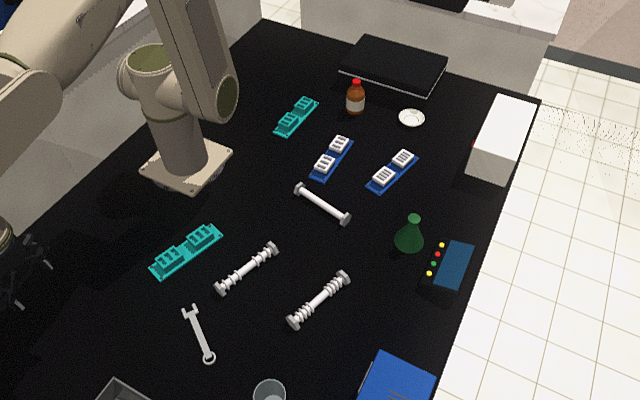

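View pics/top0.png

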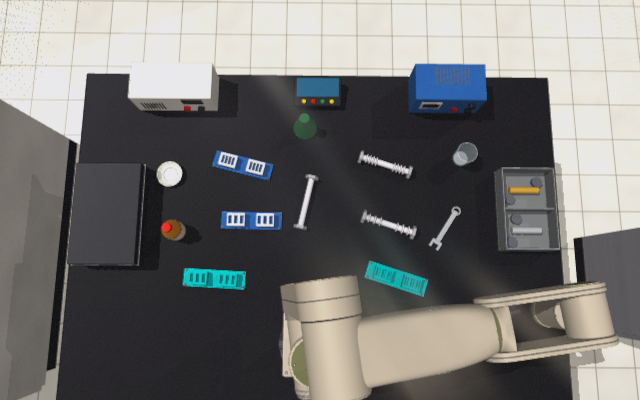

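View pics/wrist0.png

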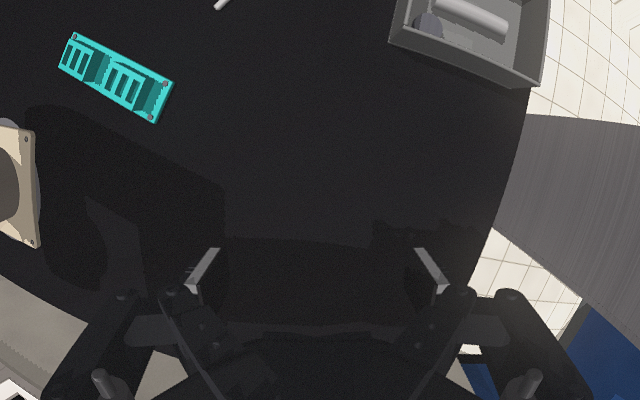

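Run:
```python
from h import *
crop('top0',345,140,435,245,7,'c1')
crop('top0',205,140,295,240,7,'c2')
crop('scene0',200,230,360,340,5,'c3')
crop('scene0',300,125,430,205,6,'c4')
```

```text
(no output)
```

View pics/c1.png

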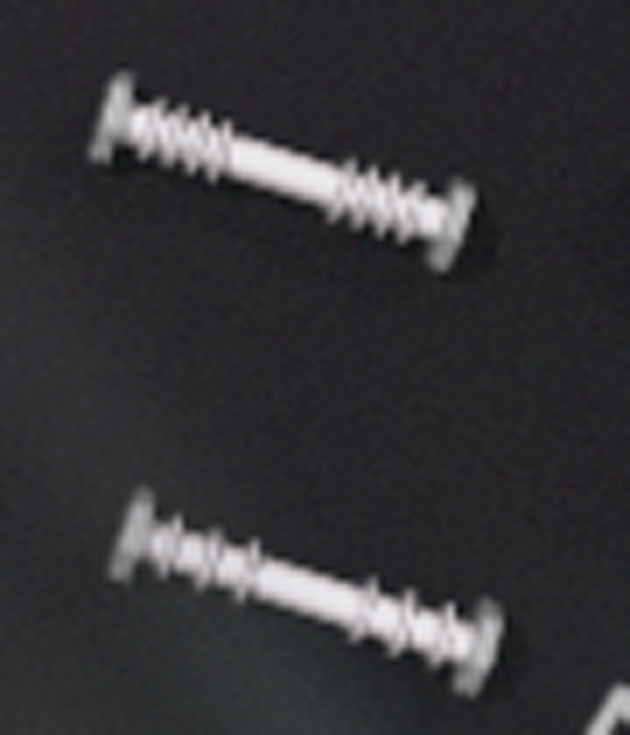

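View pics/c2.png

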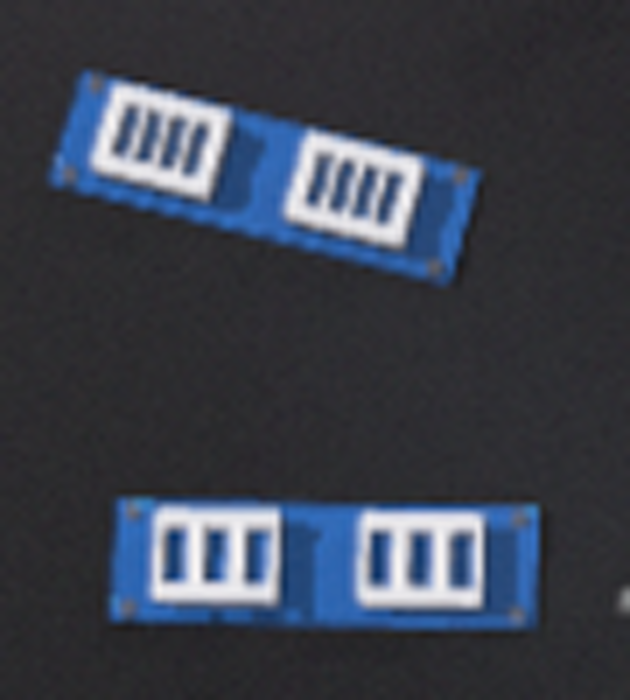

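View pics/c3.png

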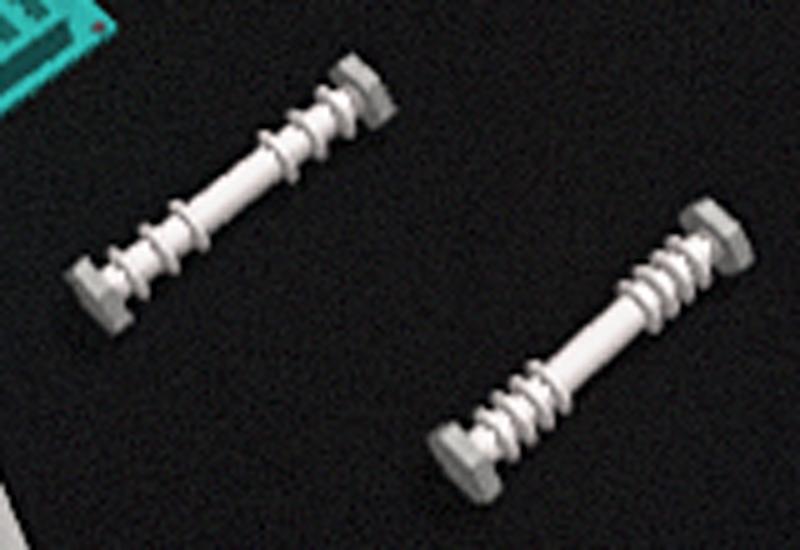

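View pics/c4.png

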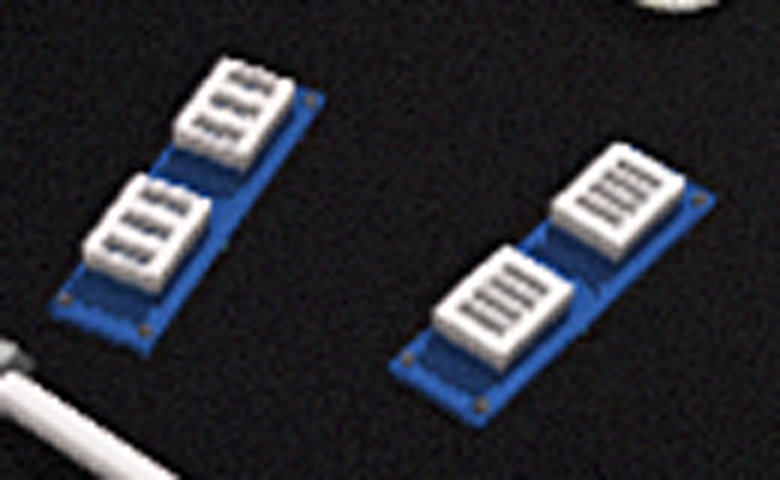

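Run:
```python
from h import *
s=load('top0'); sc=load('scene0')
def P(x,y,z,ox,oy,k,s): return ray(s,(x+.5)/k-.5+ox,(y+.5)/k-.5+oy,z)
def rep(n,a,b):
    d=a-b; print(n,((a+b)/2).round(1),'len',np.linalg.norm(d).round(1),'yaw of y axis',np.degrees(np.arctan2(-d[0],d[1])).round(2))
rep('fine stud top',P(112,117,20,345,140,7,s),P(452,226,20,345,140,7,s))
rep('coarse stud top',P(131,534,20,345,140,7,s),P(478,648,20,345,140,7,s))
rep('coarse stud sc',P(363,90,20,200,230,5,sc),P(104,293,20,200,230,5,sc))
rep('fine stud sc',P(716,235,20,200,230,5,sc),P(466,462,20,200,230,5,sc))
def blk(c,z): return np.mean([P(*q,z,205,140,7,s) for q in c],0)
rep('fine g',blk([(107,85),(232,108),(215,200),(92,172)],34),blk([(305,130),(425,157),(407,248),(285,217)],34))
rep('coarse g',blk([(155,508),(282,510),(280,605),(150,603)],34),blk([(358,512),(485,512),(485,608),(358,607)],34))
st=sensors.sense(); print(st['tool_pos'],st['tcp_rot'])
for n,u,v,z in [('flask',305,130,0),('spanA',456,211,5),('spanB',435,245,5),('blankA',312,180,20),('blankB',300,226,20),('teal',396,278,20)]: print(n,ray(s,u,v,z).round())
```

```text
fine stud top [ 606.8 -237.7   20. ] len 178.7 yaw of y axis -17.81
coarse stud top [ 394.9 -245.7   20. ] len 178.6 yaw of y axis -17.9
coarse stud sc [ 398.1 -247.6   20. ] len 175.5 yaw of y axis -17.69
fine stud sc [ 609.5 -240.4   20. ] len 177.8 yaw of y axis -17.34
fine g [602.1 263.8  34. ] len 100.0 yaw of y axis -13.29
coarse g [405.2 227.2  34. ] len 99.8 yaw of y axis -0.41
[ 135.4440014  -584.10132958  238.48293593] [-1.79919365e+02 -5.90234604e-03  1.30514410e+01]
flask [735.  45.   0.]
spanA [ 444. -486.    5.]
spanB [ 325. -409.    5.]
blankA [547.  18.  20.]
blankB [385.  57.  20.]
teal [ 212. -270.   20.]
```

```bash
cat >> h.py <<'E'
from scipy.spatial.transform import Rotation as Ro
def Rdown(yaw): return Ro.from_euler('xyz',[180,0,yaw],degrees=True)
# commanded pose tracked in cmd.pkl : pos, yaw
def cmd(): 
    try: return pickle.load(open('cmd.pkl','rb'))
    except FileNotFoundError: return np.array([135.521,-584.499,239.292]),13.05
def plan(pos,yaw,note=''):
    p,y=cmd(); d=Rdown(y).inv().apply(np.array(pos)-p)
    print(note,'shift m',(d/1000).round(4),'rz',round(-(yaw-y),2),'dist',np.linalg.norm(d).round(0))
def did(sh,rz):
    p,y=cmd(); p=p+Rdown(y).apply(np.array(sh)*1000); y=y-rz
    pickle.dump((p,y),open('cmd.pkl','wb')); 
    st=sensors.sense(); print('cmd',p.round(1),round(y,2),'meas',st['tool_pos'].round(1),st['tcp_rot'].round(2),'t',st['time'],'F',st['ft_force'].round(1),'gap',st['finger_gap'])
E
python3 - <<'E'
from h import *
plan((608,-239,200),72.3)
E
```

```text
shift m [ 0.5383 -0.2299  0.0393] rz -59.25 dist 587.0
```

Request:
move_arm(
  rows=[
    [[0.538,-0.23,0.039,0,0,-59.2],[0.538,-0.23,0.039,0,0,-59.2],[0.538,-0.23,0.039,0,0,-59.2],[0.538,-0.23,0.039,0,0,-59.2],[0.538,-0.23,0.039,0,0,-59.2],[0.538,-0.23,0.039,0,0,-59.2],[0.538,-0.23,0.039,0,0,-59.2],[0.538,-0.23,0.039,0,0,-59.2],[0.538,-0.23,0.039,0,0,-59.2],[0.538,-0.23,0.039,0,0,-59.2],[0.538,-0.23,0.039,0,0,-59.2],[0.538,-0.23,0.039,0,0,-59.2],[0.538,-0.23,0.039,0,0,-59.2],[0.538,-0.23,0.039,0,0,-59.2],[0.538,-0.23,0.039,0,0,-59.2],[0.538,-0.23,0.039,0,0,-59.2],[0.538,-0.23,0.039,0,0,-59.2]],
  ],
  grip=1,
)

```text
time: 1.85
tool_pos: [607.0, -240.0, 200.7]
tcp_rot: [180.0, 0.0, 72.2]
ft_force: [0.4, -1.2, -0.2]
finger_gap: 85.3
```

Run:
```python
from h import *
did((.538,-.230,.039),-59.2)
s=snap('wrist','w1'); print((-np.array(s['R']).T@s['t']).round(1))
```

```text
cmd [ 607.7 -239.   200.3] 72.25 meas [ 607.  -240.   200.7] [1.7998e+02 1.0000e-02 7.2160e+01] t 1.85 F [ 0.4 -1.2 -0.2] gap 85.28332848919932
[ 629.1 -173.5  334.4]
```

View pics/w1.png

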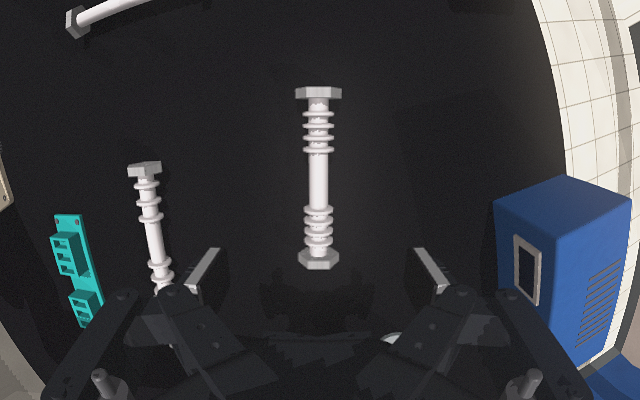

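Run:
```python
from h import *
crop('w1',270,70,370,280,4,'c5')
```

```text
(no output)
```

View pics/c5.png

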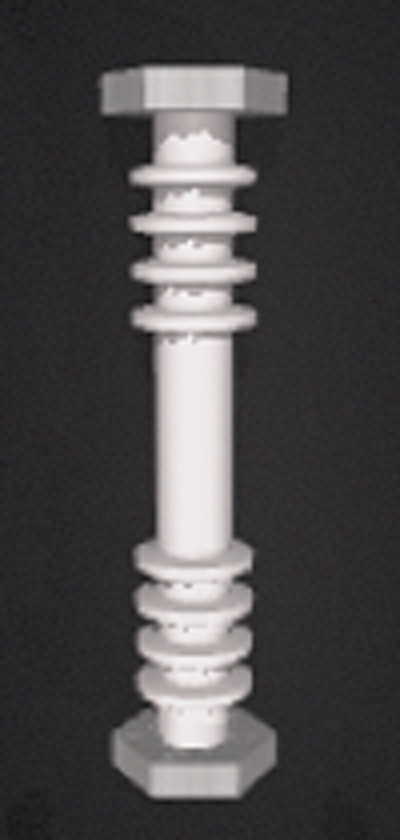

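```bash
cat >> h.py <<'E'
def W(s,x,y,z,ox,oy,k): return ray(s,(x+.5)/k-.5+ox,(y+.5)/k-.5+oy,z,True)
def rep(n,a,b):
    d=a-b; print(n,((a+b)/2).round(1),'len',np.linalg.norm(d).round(1),'stud yaw',np.degrees(np.arctan2(-d[0],d[1])).round(2),'tool yaw',np.degrees(np.arctan2(d[1],d[0])).round(2))
E
python3 - <<'E'
from h import *
s=load('w1'); 
f=lambda x,y:W(s,x,y,20,270,70,4)
rep('68',f(194,176),f(194.5,682))
rep('32',f(194,317),f(194,557))
rep('hex',(f(103,92)+f(285,92))/2,(f(113,755)+f(276,755))/2)
plan((608,-239,12),72.3)
E
```

```text
68 [ 609.7 -238.9   20. ] len 136.1 stud yaw -17.7 tool yaw 72.3
32 [ 609.7 -238.7   20. ] len 63.9 stud yaw -17.76 tool yaw 72.24
hex [ 609.6 -239.5   20. ] len 180.3 stud yaw -17.71 tool yaw 72.29
 shift m [1.000e-04 3.000e-04 1.883e-01] rz -0.05 dist 188.0
```

Run:
```python
from h import *
plan((609.5,-238.8,12.3),72.25)
```

```text
shift m [0.0007 0.0017 0.188 ] rz -0.0 dist 188.0
```

Request:
move_arm(
  rows=[
    [[0.0007,0.0017,0.04,0,0,0],[0.0007,0.0017,0.08,0,0,0],[0.0007,0.0017,0.12,0,0,0],[0.0007,0.0017,0.15,0,0,0],[0.0007,0.0017,0.17,0,0,0],[0.0007,0.0017,0.18,0,0,0],[0.0007,0.0017,0.188,0,0,0],[0.0007,0.0017,0.188,0,0,0],[0.0007,0.0017,0.188,0,0,0]],
  ],
)

```text
time: 2.8
tool_pos: [610.3, -239.3, 13.6]
tcp_rot: [179.9, 0.0, 72.2]
ft_force: [0.5, 1.4, 0.8]
finger_gap: 85.3
```

Request:
move_arm(
  rows=[
    [[0,0,0,0,0,0],[0,0,0,0,0,0],[0,0,0,0,0,0],[0,0,0,0,0,0],[0,0,0,0,0,0],[0,0,0,0,0,0],[0,0,0,0,0,0],[0,0,0,0,0,0],[0,0,0,0,0,0],[0,0,0,0,0,0]],
  ],
  grip=0,
  newtons=60,
)

```text
time: 3.8
tool_pos: [609.6, -238.8, 12.7]
tcp_rot: [180.0, -0.0, 72.3]
ft_force: [-2.2, 0.5, 5.8]
finger_gap: 18.3
```

Run:
```python
from h import *
did((.0007,.0017,.188),0)
s=snap('wrist','w2')
```

```text
cmd [ 609.5 -238.8   12.3] 72.25 meas [ 609.6 -238.8   12.7] [179.99  -0.    72.25] t 3.8 F [-2.2  0.5  5.8] gap 18.288914366513495
```

View pics/w2.png

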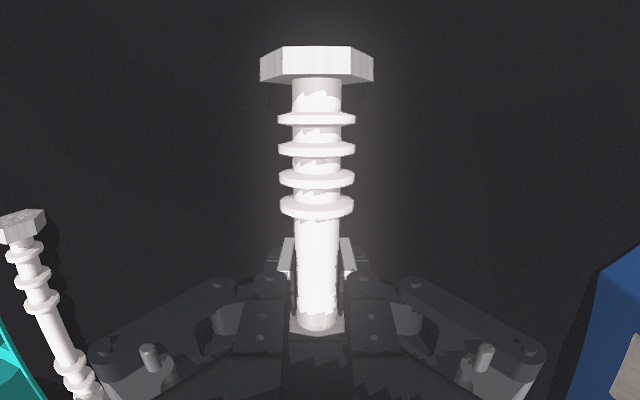

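Request:
move_arm(
  rows=[
    [[0,0,-0.01,0,0,0],[0,0,-0.03,0,0,0],[0,0,-0.07,0,0,0],[0,0,-0.12,0,0,0],[0,0,-0.16,0,0,0],[0,0,-0.188,0,0,0],[0,0,-0.188,0,0,0]],
  ],
)

```text
time: 4.55
tool_pos: [612.1, -240.0, 206.6]
tcp_rot: [179.5, 0.1, 72.3]
ft_force: [0.3, -1.2, -3.4]
finger_gap: 17.9
```

Run:
```python
from h import *
did((0,0,-.188),0)
s=snap('wrist','w3')
plan((567,118,200),76.7)
```

```text
cmd [ 609.5 -238.8  200.3] 72.25 meas [ 612.1 -240.   206.6] [1.7947e+02 7.0000e-02 7.2250e+01] t 4.55 F [ 0.3 -1.2 -3.4] gap 17.937303804855627
 shift m [ 3.269e-01 -1.493e-01  3.000e-04] rz -4.45 dist 359.0
```

View pics/w3.png

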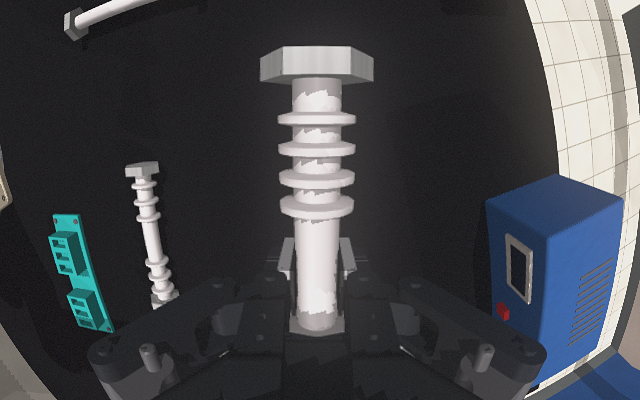

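Request:
move_arm(
  rows=[
    [[0.02,-0.009,0,0,0,0],[0.054,-0.025,0,0,0,0],[0.09,-0.041,0,0,0,-1],[0.127,-0.058,0,0,0,-2],[0.163,-0.0745,0,0,0,-3],[0.2,-0.091,0,0,0,-4],[0.236,-0.108,0,0,0,-4.45],[0.272,-0.124,0,0,0,-4.45],[0.3,-0.137,0,0,0,-4.45],[0.318,-0.145,0,0,0,-4.45],[0.327,-0.149,0,0,0,-4.45],[0.327,-0.149,0,0,0,-4.45],[0.327,-0.149,0,0,0,-4.45],[0.327,-0.149,0,0,0,-4.45],[0.327,-0.149,0,0,0,-4.45]],
  ],
)

```text
time: 6.1
tool_pos: [567.5, 116.9, 200.2]
tcp_rot: [-180.0, 0.0, 76.6]
ft_force: [-0.1, -0.3, -5.2]
finger_gap: 18.1
```

Run:
```python
from h import *
did((.327,-.149,0),-4.45)
s=snap('wrist','w4')
```

```text
cmd [567.3 118.  200.3] 76.7 meas [567.5 116.9 200.2] [-1.800e+02  1.000e-02  7.662e+01] t 6.1 F [-0.1 -0.3 -5.2] gap 18.070377765671637
```

View pics/w4.png

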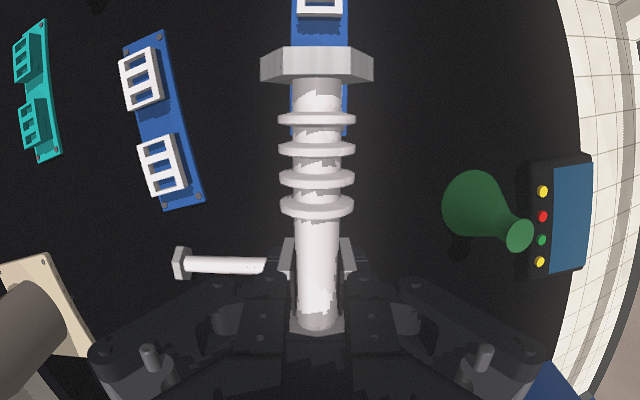

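Run:
```python
from h import *
plan((495,235,200),76.7)
```

```text
shift m [ 0.0972 -0.0973  0.0003] rz -0.0 dist 137.0
```

Request:
move_arm(
  rows=[
    [[0.02,-0.02,0,0,0,0],[0.045,-0.045,0,0,0,0],[0.07,-0.07,0,0,0,0],[0.09,-0.09,0,0,0,0],[0.097,-0.097,0,0,0,0],[0.097,-0.097,0,0,0,0],[0.097,-0.097,0,0,0,0],[0.097,-0.097,0,0,0,0],[0.097,-0.097,0,0,0,0]],
  ],
)

```text
time: 7.05
tool_pos: [495.8, 233.8, 200.3]
tcp_rot: [180.0, 0.0, 76.6]
ft_force: [-0.1, 0.2, -4.1]
finger_gap: 18.0
```

Run:
```python
from h import *
did((.097,-.097,0),0)
s=snap('wrist','w5')
```

```text
cmd [495.2 234.8 200.3] 76.7 meas [495.8 233.8 200.3] [1.7999e+02 1.0000e-02 7.6620e+01] t 7.05 F [-0.1  0.2 -4.1] gap 17.97654827814844
```

View pics/w5.png

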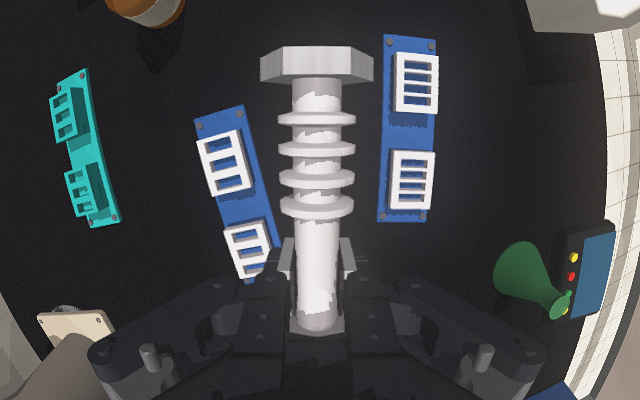

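Run:
```python
from h import *
crop('w5',365,25,455,230,4,'c6')
crop('w5',185,95,290,290,4,'c7')
crop('w5',250,40,390,230,4,'c8')
```

```text
(no output)
```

View pics/c6.png

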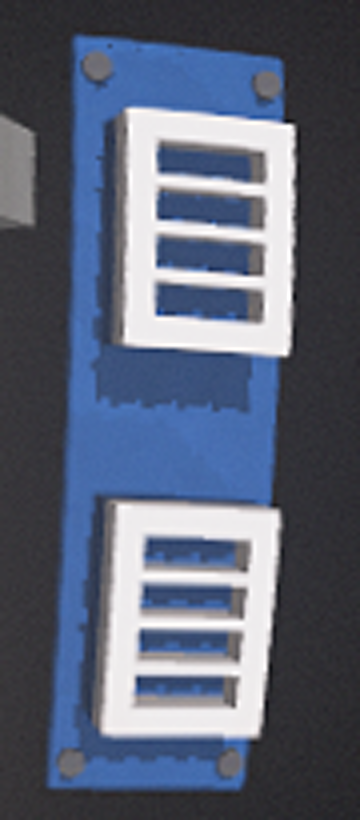

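View pics/c7.png

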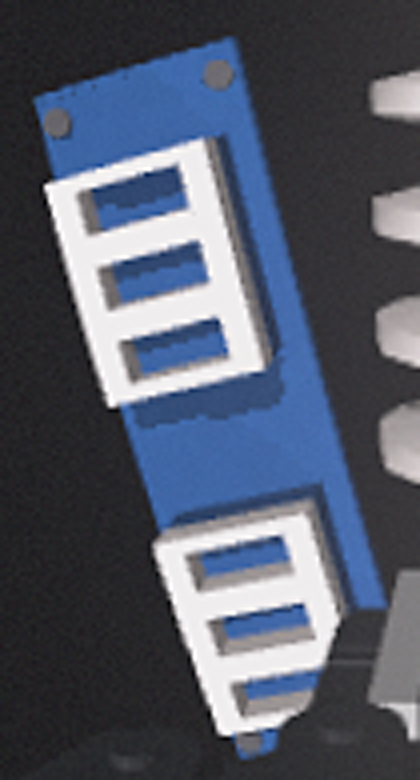

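View pics/c8.png

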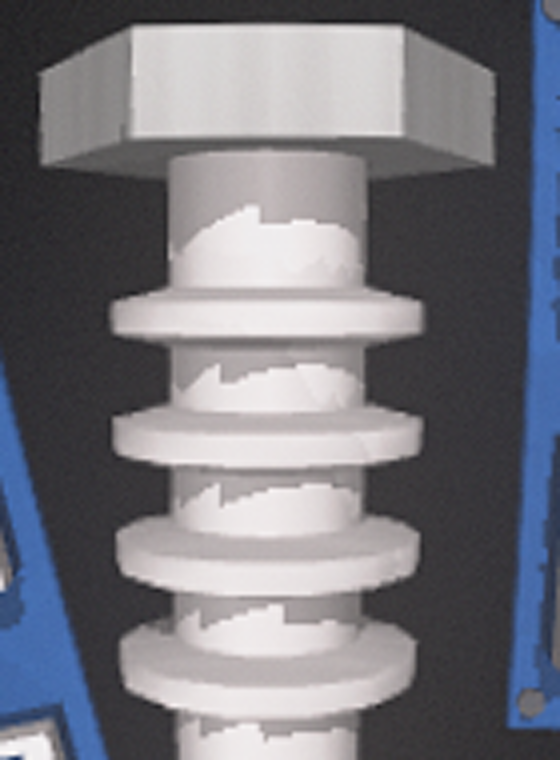

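```bash
cat >> h.py <<'E'
from scipy.optimize import least_squares
def projw(s,X):
    K=np.array(s['camera_matrix']);Xc=np.asarray(X)@np.array(s['R']).T+s['t']
    rr=np.hypot(Xc[:,0],Xc[:,1]); th=np.arctan2(rr,Xc[:,2])
    return np.c_[K[0,2]+K[0,0]*th*Xc[:,0]/rr, K[1,2]+K[1,1]*th*Xc[:,1]/rr]
def px(pts,ox,oy,k): return (np.array(pts,float)+.5)/k-.5+[ox,oy]
def fit(s,M,uv,p0,free):
    """p: x y z yaw(y-axis) pitch(rotation about local x)"""
    p0=np.array(p0,float); f=np.array(free)
    def T(p): return Ro.from_euler('ZX',[p[3],p[4]],degrees=True).apply(M)+p[:3]
    def fun(q): p=p0.copy();p[f]=q; return (projw(s,T(p))-uv).ravel()
    o=least_squares(fun,p0[f]); p=p0.copy();p[f]=o.x
    print('fit',p.round(2),'res px',np.abs(o.fun).max().round(2)); return p
E
cat > a.py <<'E'
from h import *
s=load('w5')
B=[[-22,80,0],[22,80,0],[22,20,0],[-22,20,0],[-22,-20,0],[22,-20,0],[22,-80,0],[-22,-80,0]]
M=np.array(B,float)
fg=fit(s,M,px([(125,106),(297,125),(290,356),(114,346),(118,500),(281,510),(259,739),(99,736)],365,25,4),[602,264,34,-13,0],[0,1,3])
fit(s,M,px([(125,106),(297,125),(290,356),(114,346),(118,500),(281,510),(259,739),(99,736)],365,25,4),[602,264,34,-13,0],[0,1,2,3])
fit(s,M[[0,1,2,3,4,5,7]],px([(45,186),(212,138),(270,368),(108,408),(155,541),(311,502),(220,735)],185,95,4),[405,227,34,0,0],[0,1,3])
S=np.array([[e*16,y,0] for y in (68,56,44,32) for e in (-1,1)],float)
uv=px([(112,316),(424,316),(113,436),(422,436),(117,551),(419,551),(121,660),(416,660)],250,40,4)
st=fit(s,S,uv,[495,234,190,-13.4,0],[0,1,2,3])
st=fit(s,S,uv,[495,234,190,-13.4,0],[0,1,2,3,4])
print('in tool',Rdown(76.62).inv().apply(st[:3]-np.array([495.8,233.8,200.3])))
E
python3 a.py
```

```text
fit [604.78 263.84  34.   -14.02   0.  ] res px 2.11
fit [604.62 263.9   34.55 -14.02   0.  ] res px 2.08
fit [409.76 227.53  34.    -0.71   0.  ] res px 2.54
fit [496.42 233.34 207.35 -13.33   0.  ] res px 0.87
fit [496.42 233.36 208.49 -13.33  -1.51] res px 0.84
in tool [-0.28076363  0.70738818 -8.18792398]
```

```bash
cat >> a.py <<'E'
print('---')
uv=px([(125,106),(297,125),(290,356),(114,346),(118,500),(281,510),(259,739),(99,736)],365,25,4)
q=np.array([ray(s,*c,34,True) for c in uv]); 
loc=Ro.from_euler('Z',-fg[3],degrees=True).apply(q-fg[:3]); print(loc.round(1))
E
python3 a.py
```

```text
fit [604.78 263.84  34.   -14.02   0.  ] res px 2.11
fit [604.62 263.9   34.55 -14.02   0.  ] res px 2.08
fit [409.76 227.53  34.    -0.71   0.  ] res px 2.54
fit [496.42 233.34 207.35 -13.33   0.  ] res px 0.87
fit [496.42 233.36 208.49 -13.33  -1.51] res px 0.84
in tool [-0.28076363  0.70738818 -8.18792398]
---
[[-22.3  79.7   0. ]
 [ 23.1  79.9   0. ]
 [ 22.5  20.    0. ]
 [-24.1  19.3   0. ]
 [-21.4 -18.8   0. ]
 [ 22.5 -19.4   0. ]
 [ 22.5 -80.7   0. ]
 [-22.2 -80.1   0. ]]
```

```bash
cat > b.py <<'E'
from h import *
s=load('w5'); i=[0,1,2,5,6,7]
M=np.array([[-22,80,0],[22,80,0],[22,20,0],[-22,20,0],[-22,-20,0],[22,-20,0],[22,-80,0],[-22,-80,0]],float)
uv=px([(125,106),(297,125),(290,356),(114,346),(118,500),(281,510),(259,739),(99,736)],365,25,4)
fg=fit(s,M[i],uv[i],[602,264,34,-13,0],[0,1,3])
# notch corners (9 wide, 29 long): upper-block, top & bottom notch outer corners at top surface
# y edges: 68+-4.5 .. 32+-4.5
N=np.array([[-14.5,72.5,0],[14.5,72.5,0],[14.5,27.5,0],[-14.5,27.5,0],[-14.5,-27.5,0],[14.5,-27.5,0],[14.5,-72.5,0],[-14.5,-72.5,0]])
uvn=px([(158,141),(266,151),(265,322),(155,316),(147,536),(250,544),(237,708),(135,700)],365,25,4)
fn=fit(s,N,uvn,[602,264,34,-13,0],[0,1,3])
q=np.array([ray(s,*c,34,True) for c in uvn]); print(Ro.from_euler('Z',-fn[3],degrees=True).apply(q-fn[:3]).round(1)[:,:2].tolist())
E
python3 b.py
```

```text
fit [605.04 263.7   34.   -14.08   0.  ] res px 0.71
fit [605.43 263.7   34.   -13.89   0.  ] res px 2.07
[[-14.4, 71.5], [14.1, 71.9], [14.6, 28.0], [-14.5, 27.4], [-14.1, -27.6], [13.8, -28.7], [14.3, -72.2], [-14.2, -70.3]]
```

Run:
```python
from h import *
st=sensors.sense(); print(st['tool_pos'])
plan((604.3,264.6,80),76.05)
```

```text
[495.74407058 233.87400199 200.24597949]
 shift m [0.0541 0.0993 0.1203] rz 0.65 dist 165.0
```

Request:
move_arm(
  rows=[
    [[0.01,0.02,0.01,0,0,0.65],[0.03,0.05,0.03,0,0,0.65],[0.045,0.085,0.05,0,0,0.65],[0.054,0.0995,0.07,0,0,0.65],[0.054,0.0995,0.1,0,0,0.65],[0.054,0.0995,0.115,0,0,0.65],[0.054,0.0995,0.12,0,0,0.65],[0.054,0.0995,0.12,0,0,0.65],[0.054,0.0995,0.12,0,0,0.65],[0.054,0.0995,0.12,0,0,0.65],[0.054,0.0995,0.12,0,0,0.65],[0.054,0.0995,0.12,0,0,0.65]],
  ],
)

```text
time: 8.3
tool_pos: [604.9, 264.7, 81.4]
tcp_rot: [179.9, -0.0, 76.1]
ft_force: [0.5, 0.7, -4.7]
finger_gap: 17.8
```

Run:
```python
from h import *
did((.054,.0995,.12),.65)
s=snap('wrist','w6'); snap('scene','s6'); 
crop('w6',220,30,420,230,4,'c9')
```

```text
cmd [604.5 264.4  80.3] 76.05 meas [604.9 264.7  81.4] [ 1.7993e+02 -5.0000e-02  7.6060e+01] t 8.3 F [ 0.5  0.7 -4.7] gap 17.84703859390992
```

View pics/w6.png

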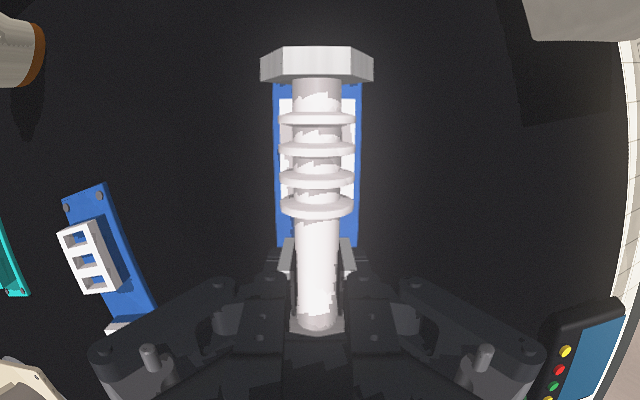

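View pics/s6.png

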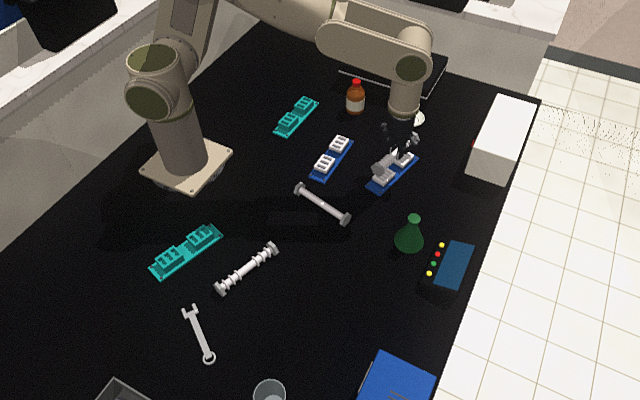

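View pics/c9.png

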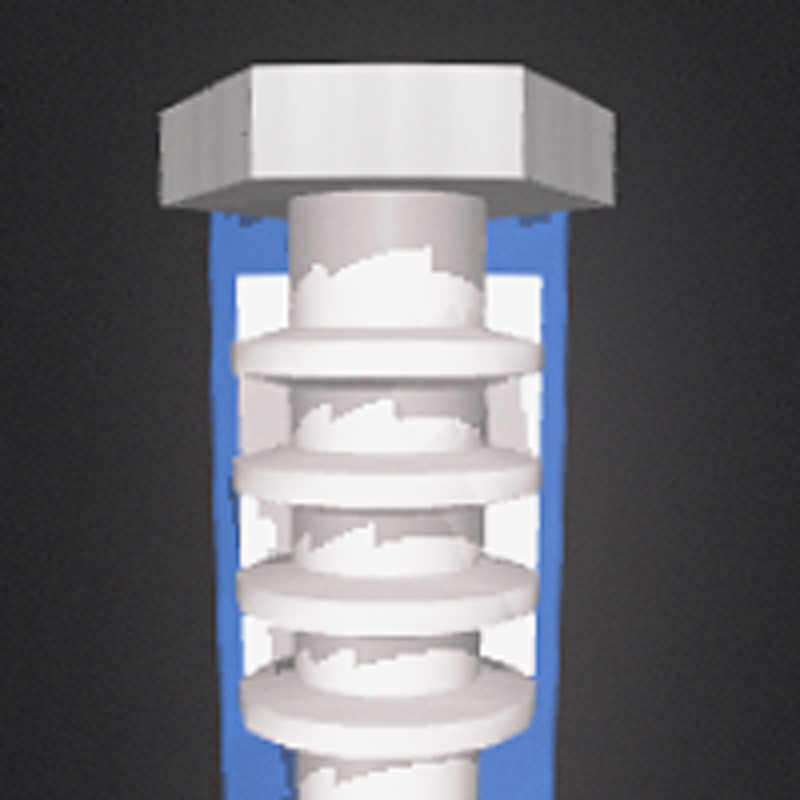

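```bash
cat > c.py <<'E'
from h import *
s=load('w6')
a=W(s,237,275,34,220,30,4);b=W(s,543,275,34,220,30,4)
T=np.array([604.9,264.7,81.4]);R=Rdown(76.06)
print(R.inv().apply(np.array([a,b])-T).round(1))
S=np.array([[e*16,y,0] for y in (68,56,44,32) for e in (-1,1)],float)
uv=px([(232,356),(543,356),(233,477),(541,477),(237,593),(539,593),(241,702),(536,702)],220,30,4)
p=fit(s,S,uv,[604,264,88,-14,0],[0,1,2,3])
print('in tool',R.inv().apply(p[:3]-T))
E
python3 c.py
```

```text
[[ 79.1 -21.2  47.4]
 [ 79.2  23.1  47.4]]
fit [605.46 264.13  88.71 -13.85   0.  ] res px 1.14
in tool [-0.41308165  0.68323248 -7.31389799]
```

Request:
move_arm(
  rows=[
    [[-0.0004,0.0002,0.01,0,0,0],[-0.0004,0.0002,0.02,0,0,0],[-0.0004,0.0002,0.026,0,0,0],[-0.0004,0.0002,0.03,0,0,0],[-0.0004,0.0002,0.034,0,0,0],[-0.0004,0.0002,0.038,0,0,0],[-0.0004,0.0002,0.041,0,0,0],[-0.0004,0.0002,0.0425,0,0,0],[-0.0004,0.0002,0.0425,0,0,0],[-0.0004,0.0002,0.0425,0,0,0]],
  ],
)

```text
time: 9.4
tool_pos: [604.7, 264.1, 38.0]
tcp_rot: [180.0, -0.0, 76.1]
ft_force: [-0.2, 0.3, -3.4]
finger_gap: 18.3
```

Run:
```python
from h import *
did((-.0004,.0002,.0425),0)
s=snap('wrist','w7'); crop('w7',220,30,420,230,4,'c10')
```

```text
cmd [604.6 264.   37.8] 76.05 meas [604.7 264.1  38. ] [ 1.7998e+02 -1.0000e-02  7.6050e+01] t 9.4 F [-0.2  0.3 -3.4] gap 18.256354961530565
```

View pics/c10.png

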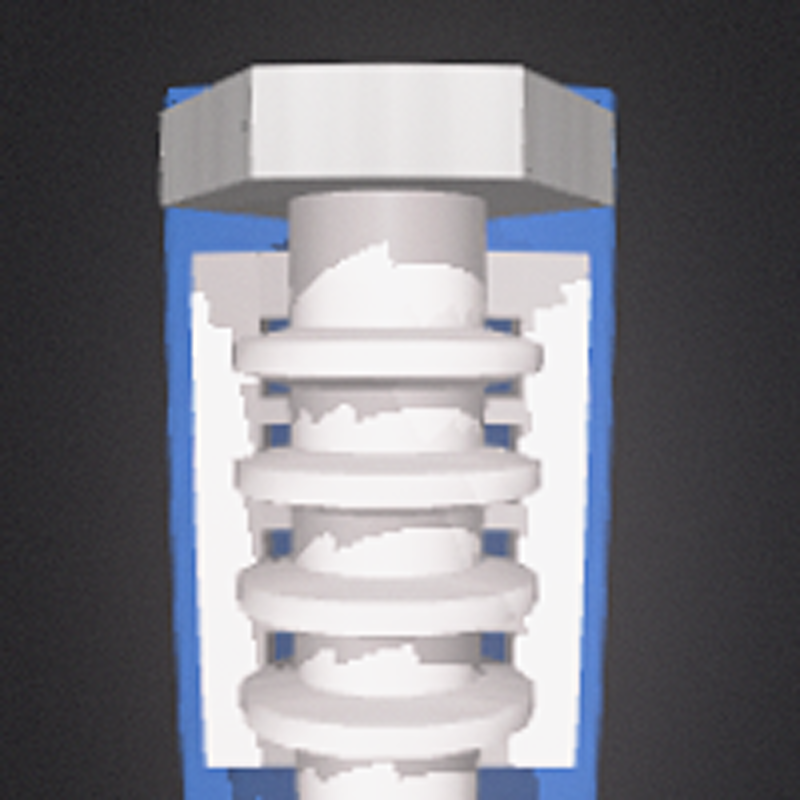

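Request:
move_arm(
  rows=[
    [[0,0,0.0006,0,0,0],[0,0,0.0012,0,0,0],[0,0,0.0012,0,0,0],[0,0,0.0012,0,0,0],[0,0,0.0012,0,0,0]],
  ],
)

```text
time: 9.95
tool_pos: [604.7, 264.1, 36.8]
tcp_rot: [180.0, -0.0, 76.1]
ft_force: [-0.3, 0.5, -3.0]
finger_gap: 17.9
```

Request:
move_arm(
  rows=[
    [[0,0,0.0008,0,0,0],[0,0,0.0008,0,0,0],[0,0,0.0008,0,0,0],[0,0,0.0008,0,0,0]],
  ],
)

```text
time: 10.35
tool_pos: [604.7, 264.1, 36.7]
tcp_rot: [180.0, -0.0, 76.1]
ft_force: [-3.9, -2.1, 5.8]
finger_gap: 18.0
```

Request:
move_arm(
  rows=[
    [[0,0,0,0,0,0],[0,0,0,0,0,0],[0,0,0,0,0,0],[0,0,0,0,0,0],[0,0,0,0,0,0],[0,0,0,0,0,0],[0,0,0,0,0,0]],
  ],
  grip=1,
)

```text
time: 11.05
tool_pos: [604.5, 264.0, 35.8]
tcp_rot: [-180.0, -0.0, 76.1]
ft_force: [0.8, 0.6, -0.7]
finger_gap: 85.3
```

Request:
move_arm(
  rows=[
    [[0,0,-0.01,0,0,0],[0,0,-0.03,0,0,0],[0,0,-0.07,0,0,0],[0,0,-0.12,0,0,0],[0,0,-0.165,0,0,0],[0,0,-0.165,0,0,0],[0,0,-0.165,0,0,0]],
  ],
)

```text
time: 11.75
tool_pos: [605.9, 264.5, 204.1]
tcp_rot: [179.8, -0.2, 76.1]
ft_force: [0.2, -0.6, -0.9]
finger_gap: 85.3
```

Run:
```python
from h import *
did((0,0,.002-.165),0)
s=snap('wrist','w8'); crop('w8',265,60,375,270,4,'c11')
```

```text
cmd [604.6 264.  200.8] 76.05 meas [605.9 264.5 204.1] [ 1.7975e+02 -1.6000e-01  7.6050e+01] t 11.75 F [ 0.2 -0.6 -0.9] gap 85.27423228229983
```

View pics/c11.png

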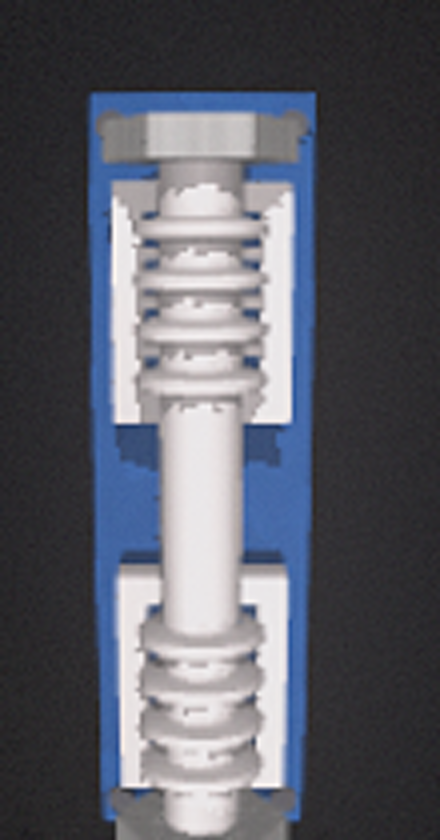

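View pics/w8.png

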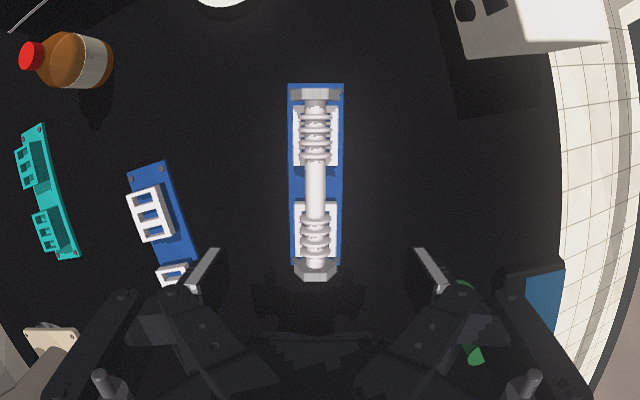

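Run:
```python
from h import *
plan((409,227.5,200),89.4)
```

```text
shift m [-0.0826 -0.181   0.0008] rz -13.35 dist 199.0
```

Request:
move_arm(
  rows=[
    [[-0.0825,-0.181,0,0,0,-13.35],[-0.0825,-0.181,0,0,0,-13.35],[-0.0825,-0.181,0,0,0,-13.35],[-0.0825,-0.181,0,0,0,-13.35],[-0.0825,-0.181,0,0,0,-13.35],[-0.0825,-0.181,0,0,0,-13.35],[-0.0825,-0.181,0,0,0,-13.35],[-0.0825,-0.181,0,0,0,-13.35],[-0.0825,-0.181,0,0,0,-13.35]],
  ],
)

```text
time: 12.7
tool_pos: [409.9, 227.7, 200.7]
tcp_rot: [-180.0, 0.0, 89.4]
ft_force: [0.5, 0.3, 0.4]
finger_gap: 85.3
```

Run:
```python
from h import *
did((-.0825,-.181,0),-13.35)
s=snap('wrist','w9'); crop('w9',265,60,375,270,4,'c12')
plan((397,-245,200),72.2)
```

```text
cmd [409.  227.6 200.8] 89.4 meas [409.9 227.7 200.7] [-1.7998e+02  1.0000e-02  8.9380e+01] t 12.7 F [0.5 0.3 0.4] gap 85.28691634796947
 shift m [-0.4727 -0.0071  0.0008] rz 17.2 dist 473.0
```

View pics/c12.png

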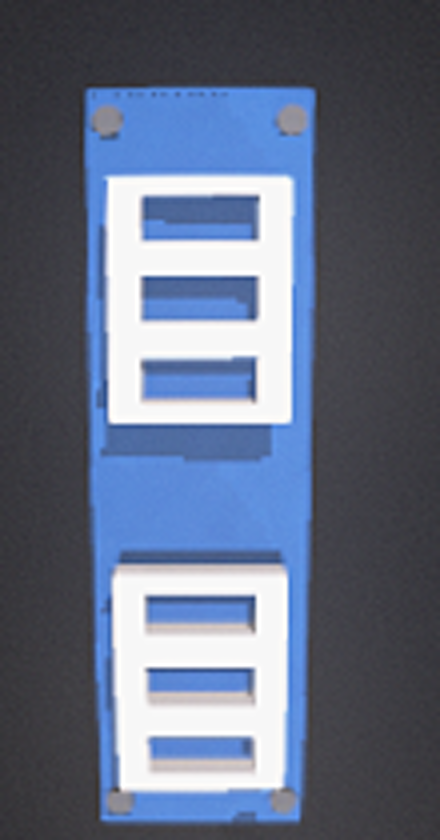

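```bash
cat > d.py <<'E'
from h import *
s=load('w9')
M=np.array([[-22,80,0],[22,80,0],[22,20,0],[-22,20,0],[-22,-20,0],[22,-20,0],[22,-80,0],[-22,-80,0]],float)
uv=px([(107,176),(294,176),(291,423),(109,423),(113,569),(287,570),(283,790),(119,790)],265,60,4)
g=fit(s,M,uv,[409,227,34,-0.6,0],[0,1,3])
q=np.array([ray(s,*c,34,True) for c in uv]); print(Ro.from_euler('Z',-g[3],degrees=True).apply(q-g[:3]).round(1)[:,:2].tolist())
print('in tool',Rdown(89.38).inv().apply(g[:3]-np.array([409.9,227.7,200.7])))
E
python3 d.py
```

```text
fit [408.62 227.65  34.    -0.66   0.  ] res px 1.66
[[-22.3, 79.7], [22.4, 79.7], [22.3, 19.2], [-22.4, 19.2], [-22.1, -18.2], [21.9, -18.5], [22.2, -80.4], [-22.0, -80.5]]
in tool [-6.64634501e-02 -1.28294012e+00  1.66700000e+02]
```

Request:
move_arm(
  rows=[
    [[-0.4725,-0.007,0,0,0,17.2],[-0.4725,-0.007,0,0,0,17.2],[-0.4725,-0.007,0,0,0,17.2],[-0.4725,-0.007,0,0,0,17.2],[-0.4725,-0.007,0,0,0,17.2],[-0.4725,-0.007,0,0,0,17.2],[-0.4725,-0.007,0,0,0,17.2],[-0.4725,-0.007,0,0,0,17.2],[-0.4725,-0.007,0,0,0,17.2],[-0.4725,-0.007,0,0,0,17.2],[-0.4725,-0.007,0,0,0,17.2],[-0.4725,-0.007,0,0,0,17.2],[-0.4725,-0.007,0,0,0,17.2],[-0.4725,-0.007,0,0,0,17.2],[-0.4725,-0.007,0,0,0,17.2]],
  ],
)

```text
time: 14.25
tool_pos: [397.4, -244.0, 201.0]
tcp_rot: [180.0, 0.0, 72.3]
ft_force: [-0.6, 1.1, 0.6]
finger_gap: 85.6
```

Run:
```python
from h import *
did((-.4725,-.007,0),17.2)
s=snap('wrist','w10'); crop('w10',260,60,370,270,4,'c13')
```

```text
cmd [ 397.1 -244.8  200.8] 72.2 meas [ 397.4 -244.   201. ] [179.98   0.    72.29] t 14.25 F [-0.6  1.1  0.6] gap 85.60265652399107
```

View pics/w10.png

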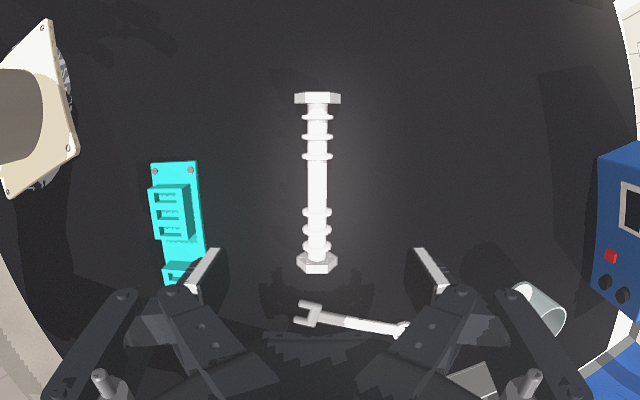

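View pics/c13.png

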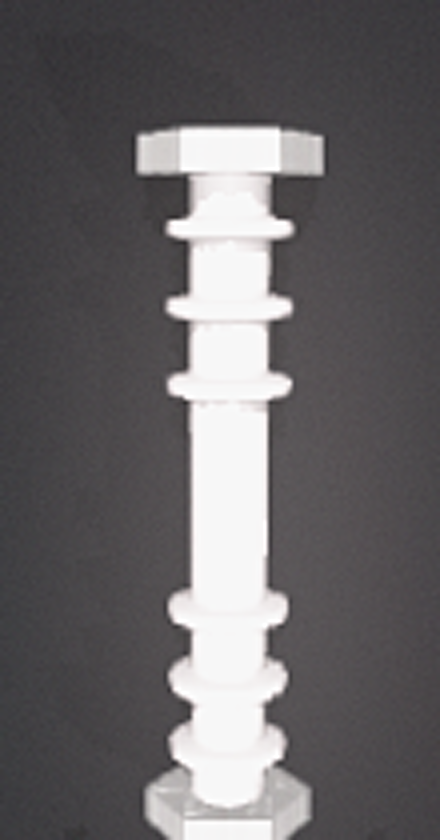

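Run:
```python
from h import *
s=load('w10')
S=np.array([[e*16,y,0] for y in (70,50,30,-30,-50,-70) for e in (-1,1)],float)
uv=px([(167,228),(294,228),(168,307),(293,307),(168,385),(292,385),(170,606),(288,606),(171,676),(287,676),(171,743),(286,743)],260,60,4)
p=fit(s,S,uv,[397,-246,20,-17.7,0],[0,1,3])
fit(s,S,uv,[397,-246,20,-17.7,0],[0,1,2,3])
plan((p[0],p[1],12.3),90+p[3])
```

```text
fit [ 397.42 -247.04   20.    -17.88    0.  ] res px 0.37
fit [ 397.32 -247.34   18.51  -17.88    0.  ] res px 0.25
 shift m [-0.002   0.001   0.1885] rz 0.08 dist 189.0
```

Request:
move_arm(
  rows=[
    [[-0.002,0.0008,0.04,0,0,0.1],[-0.002,0.0008,0.08,0,0,0.1],[-0.002,0.0008,0.12,0,0,0.1],[-0.002,0.0008,0.15,0,0,0.1],[-0.002,0.0008,0.17,0,0,0.1],[-0.002,0.0008,0.18,0,0,0.1],[-0.002,0.0008,0.1885,0,0,0.1],[-0.002,0.0008,0.1885,0,0,0.1],[-0.002,0.0008,0.1885,0,0,0.1]],
  ],
)

```text
time: 15.2
tool_pos: [398.0, -247.5, 13.3]
tcp_rot: [179.9, 0.0, 72.1]
ft_force: [0.2, -0.7, -0.4]
finger_gap: 85.5
```

Request:
move_arm(
  rows=[
    [[0,0,0,0,0,0],[0,0,0,0,0,0],[0,0,0,0,0,0],[0,0,0,0,0,0],[0,0,0,0,0,0],[0,0,0,0,0,0],[0,0,0,0,0,0],[0,0,0,0,0,0],[0,0,0,0,0,0],[0,0,0,0,0,0]],
  ],
  grip=0,
  newtons=60,
)

```text
time: 16.2
tool_pos: [397.4, -247.2, 12.7]
tcp_rot: [180.0, 0.0, 72.1]
ft_force: [-1.9, 1.4, 6.0]
finger_gap: 18.0
```

Request:
move_arm(
  rows=[
    [[0,0,-0.01,0,0,0],[0,0,-0.03,0,0,0],[0,0,-0.07,0,0,0],[0,0,-0.12,0,0,0],[0,0,-0.16,0,0,0],[0,0,-0.188,0,0,0],[0,0,-0.188,0,0,0]],
  ],
)

```text
time: 16.9
tool_pos: [399.3, -248.6, 205.7]
tcp_rot: [179.5, 0.2, 72.1]
ft_force: [1.1, -0.3, -2.9]
finger_gap: 17.9
```

Run:
```python
from h import *
did((-.002,.0008,.1885-.188),.1)
s=snap('wrist','w11')
plan((409,228,200),89.4)
```

```text
cmd [ 397.2 -247.   200.3] 72.1 meas [ 399.3 -248.6  205.7] [1.7953e+02 1.7000e-01 7.2100e+01] t 16.9 F [ 1.1 -0.3 -2.9] gap 17.910865973971692
 shift m [ 4.556e-01 -1.348e-01  3.000e-04] rz -17.3 dist 475.0
```

View pics/w11.png

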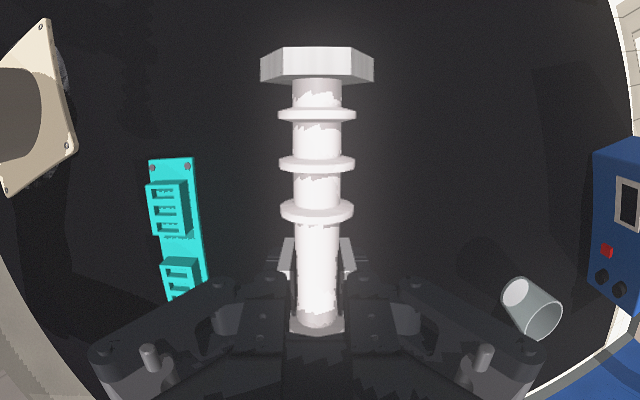

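Run:
```python
from h import *
plan((407.9,228,200.3),89.35)
```

```text
shift m [ 0.4553 -0.1358 -0.    ] rz -17.25 dist 475.0
```

Request:
move_arm(
  rows=[
    [[0.019,-0.0057,0,0,0,-1],[0.05,-0.015,0,0,0,-3],[0.09,-0.027,0,0,0,-5],[0.13,-0.0388,0,0,0,-7],[0.17,-0.0507,0,0,0,-9],[0.21,-0.0626,0,0,0,-11],[0.25,-0.0746,0,0,0,-13],[0.29,-0.0865,0,0,0,-15],[0.33,-0.0984,0,0,0,-17.25],[0.37,-0.11,0,0,0,-17.25],[0.41,-0.122,0,0,0,-17.25],[0.44,-0.131,0,0,0,-17.25],[0.455,-0.136,0,0,0,-17.25],[0.455,-0.136,0.03,0,0,-17.25],[0.455,-0.136,0.07,0,0,-17.25],[0.455,-0.136,0.11,0,0,-17.25],[0.455,-0.136,0.12,0,0,-17.25],[0.455,-0.136,0.12,0,0,-17.25],[0.455,-0.136,0.12,0,0,-17.25],[0.455,-0.136,0.12,0,0,-17.25]],
  ],
)

```text
time: 18.95
tool_pos: [409.3, 228.4, 82.6]
tcp_rot: [179.8, -0.1, 89.3]
ft_force: [-0.5, -0.4, -2.4]
finger_gap: 17.7
```

Run:
```python
from h import *
did((.455,-.136,.12),-17.25)
s=snap('wrist','w12'); crop('w12',220,30,420,230,4,'c14')
```

```text
cmd [407.7 227.8  80.3] 89.35 meas [409.3 228.4  82.6] [ 1.7981e+02 -9.0000e-02  8.9340e+01] t 18.95 F [-0.5 -0.4 -2.4] gap 17.714104885513347
```

View pics/c14.png

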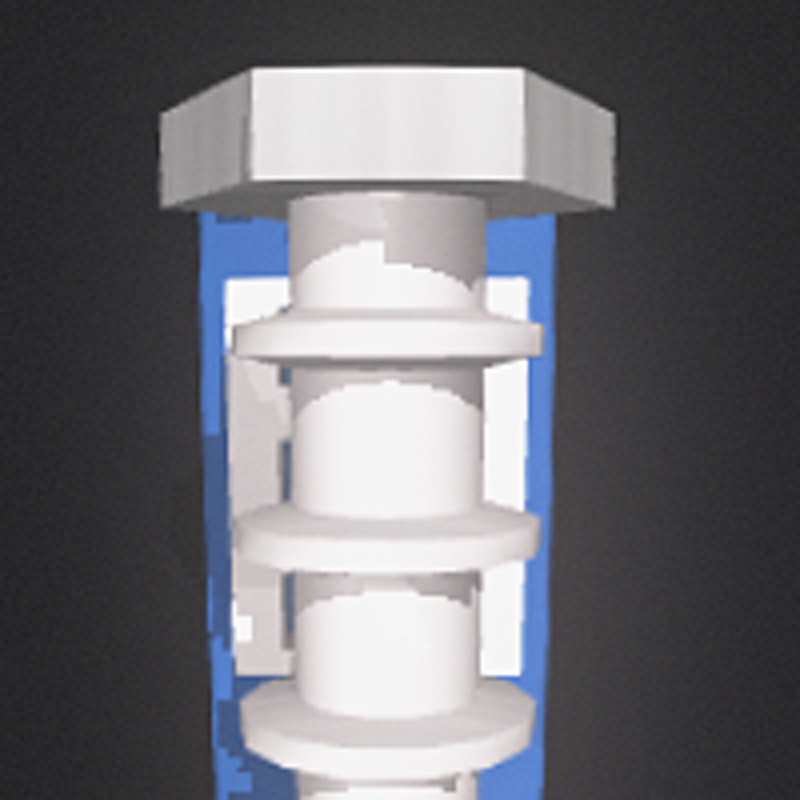

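Request:
move_arm(
  rows=[
    [[0,0,0.01,0,0,0],[0,0,0.015,0,0,0],[0,0,0.02,0,0,0],[0,0,0.02,0,0,0],[0,0,0.02,0,0,0],[0,0,0.02,0,0,0]],
  ],
)

```text
time: 19.6
tool_pos: [407.8, 227.9, 60.4]
tcp_rot: [180.0, -0.0, 89.4]
ft_force: [1.1, -0.9, -2.7]
finger_gap: 18.0
```

Run:
```python
from h import *
did((0,0,.02),0)
s=snap('wrist','w13'); crop('w13',220,30,420,230,4,'c15')
```

```text
cmd [407.7 227.8  60.3] 89.35 meas [407.8 227.9  60.4] [ 1.7999e+02 -1.0000e-02  8.9350e+01] t 19.6 F [ 1.1 -0.9 -2.7] gap 17.96875205889281
```

View pics/c15.png

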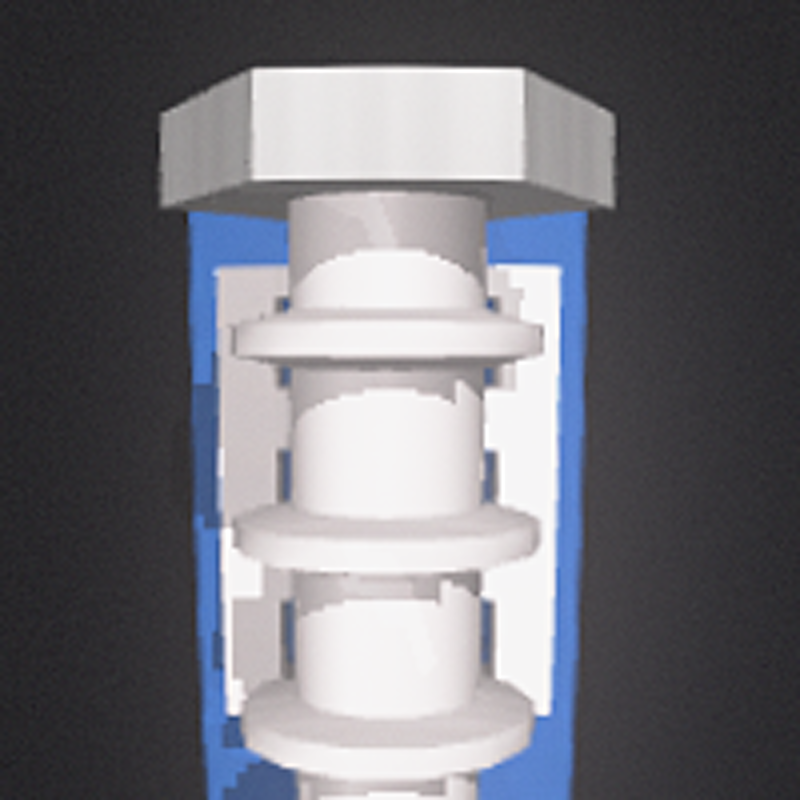

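Run:
```python
from h import *
s=load('w13')
a=W(s,214,267,34,220,30,4);b=W(s,562,267,34,220,30,4);c=W(s,549,715,34,220,30,4)
T=np.array([407.8,227.9,60.4]);R=Rdown(89.35)
print(R.inv().apply(np.array([a,b,c])-T).round(1))
S=np.array([[e*16,y,0] for y in (70,50,30) for e in (-1,1)],float)
uv=px([(232,340),(543,340),(236,542),(539,542),(241,723),(534,723)],220,30,4)
p=fit(s,S,uv,[408,228,67,-.6,0],[0,1,2,3])
print('in tool',R.inv().apply(p[:3]-T))
```

```text
[[ 79.  -21.6  26.4]
 [ 79.   22.9  26.4]
 [ 19.1  22.6  26.4]]
fit [408.42 226.93  67.84  -0.63   0.  ] res px 1.22
in tool [-0.96662911  0.63341081 -7.44242325]
```

Request:
move_arm(
  rows=[
    [[0,0,0.006,0,0,0],[0,0,0.011,0,0,0],[0,0,0.015,0,0,0],[0,0,0.019,0,0,0],[0,0,0.0215,0,0,0],[0,0,0.0225,0,0,0],[0,0,0.0225,0,0,0],[0,0,0.0225,0,0,0]],
  ],
)

```text
time: 20.45
tool_pos: [407.8, 227.9, 37.9]
tcp_rot: [180.0, -0.0, 89.4]
ft_force: [-0.3, -0.2, -2.7]
finger_gap: 18.0
```

Request:
move_arm(
  rows=[
    [[0,0,0.0007,0,0,0],[0,0,0.0013,0,0,0],[0,0,0.002,0,0,0],[0,0,0.002,0,0,0],[0,0,0.002,0,0,0]],
  ],
)

```text
time: 20.95
tool_pos: [407.8, 227.9, 36.6]
tcp_rot: [180.0, -0.0, 89.4]
ft_force: [-3.0, -1.9, 5.8]
finger_gap: 17.9
```

Contact at the same seated height (36.6). Releasing.

Request:
move_arm(
  rows=[
    [[0,0,0,0,0,0],[0,0,0,0,0,0],[0,0,0,0,0,0],[0,0,0,0,0,0],[0,0,0,0,0,0],[0,0,0,0,0,0],[0,0,0,0,0,0]],
  ],
  grip=1,
)

```text
time: 21.65
tool_pos: [407.6, 227.8, 35.8]
tcp_rot: [-180.0, 0.0, 89.4]
ft_force: [-0.4, -0.5, -0.1]
finger_gap: 85.6
```

Request:
move_arm(
  rows=[
    [[0,0,-0.01,0,0,0],[0,0,-0.03,0,0,0],[0,0,-0.07,0,0,0],[0,0,-0.12,0,0,0],[0,0,-0.165,0,0,0],[0,0,-0.165,0,0,0],[0,0,-0.165,0,0,0],[0,0,-0.165,0,0,0],[0,0,-0.165,0,0,0]],
  ],
)

```text
time: 22.55
tool_pos: [406.6, 227.4, 199.1]
tcp_rot: [-179.8, 0.1, 89.4]
ft_force: [0.3, 0.1, -0.5]
finger_gap: 85.2
```

Run:
```python
from h import *
did((0,0,.0245-.165),0)
s=snap('wrist','w14'); crop('w14',265,60,375,270,4,'c16'); snap('top','t14');crop('t14',205,140,325,240,6,'c17'); snap('scene','s14')
```

```text
cmd [407.7 227.8 200.8] 89.35 meas [406.6 227.4 199.1] [-1.7983e+02  7.0000e-02  8.9350e+01] t 22.55 F [ 0.3  0.1 -0.5] gap 85.23018069740347
```

View pics/c16.png

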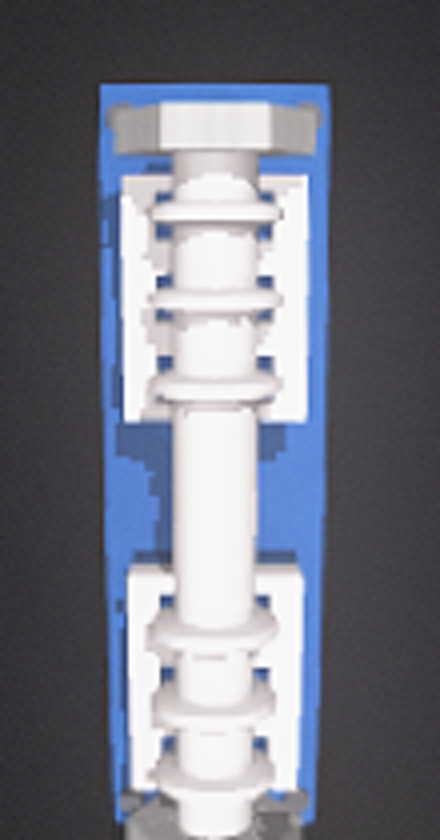

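View pics/s14.png

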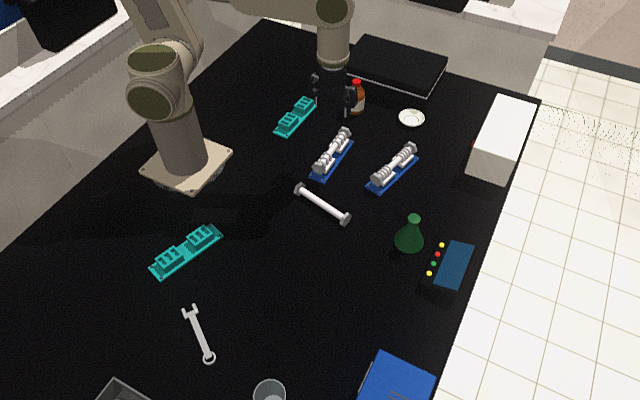

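View pics/c17.png

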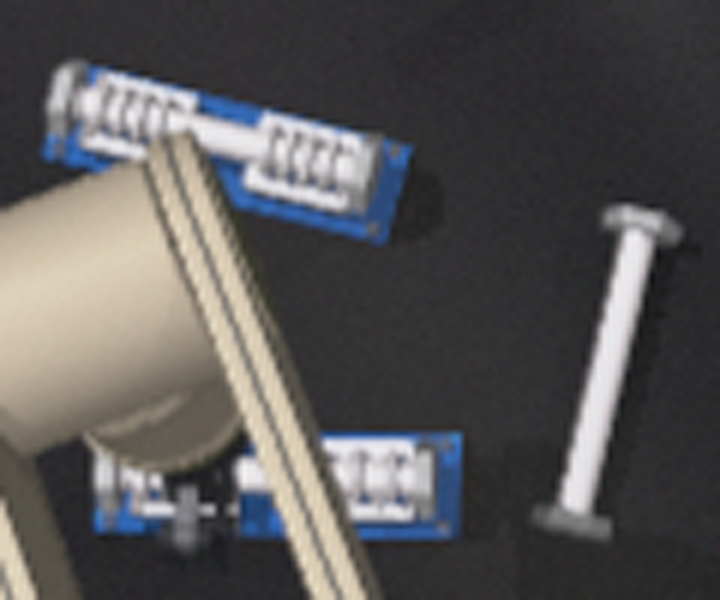

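Run:
```python
from h import *
M=np.array([[-22,80,0],[22,80,0],[22,20,0],[-22,20,0],[-22,-20,0],[22,-20,0],[22,-80,0],[-22,-80,0]],float)
def go(t,ys,suv,guv,ox,oy,x,y,yaw):
    s=load(t)
    S=np.array([[e*16,q,0] for q in ys for e in (-1,1)],float)
    g=fit(s,M[:len(guv)],px(guv,ox,oy,4),[x,y,34,yaw,0],[0,1,3])
    fit(s,S,px(suv,ox,oy,4),[x,y,44,yaw,0],[0,1,2,3,4])
    p=fit(s,S,px(suv,ox,oy,4),[x,y,44,yaw,0],[0,1,3])
    print(t,'stud in gauge',Ro.from_euler('Z',-g[3],degrees=True).apply(p[:3]-g[:3]).round(2),(p[3]-g[3]).round(2))
go('w14',(70,50,30,-30,-50,-70),[(150,213),(281,213),(151,299),(281,299),(152,388),(280,388),(150,631),(278,631),(152,704),(275,704),(155,771),(275,771)],[(121,177),(308,177),(306,421),(123,421),(127,570),(303,570),(300,791),(131,791)],265,60,408,228,-.6)
go('w8',(68,56,44,32,-32,-44,-56,-68),[(138,229),(268,229),(137,279),(267,279),(137,329),(267,329),(138,380),(266,380),(139,636),(264,636),(140,681),(263,681),(140,724),(263,724),(142,767),(262,767)],[(111,183),(295,183),(292,423),(114,423),(118,570),(288,570),(284,788),(122,788)],265,60,605,264,-14)
```

```text
fit [408.54 227.42  34.    -0.48   0.  ] res px 1.63
fit [408.53 227.03  43.    -0.73  -0.52] res px 1.11
fit [408.53 227.17  44.    -0.72   0.  ] res px 1.18
w14 stud in gauge [-0.   -0.25 10.  ] -0.25
fit [605.75 263.97  34.   -13.98   0.  ] res px 1.51
fit [605.39 263.6   41.7  -14.08  -3.9 ] res px 0.55
fit [605.39 263.59  44.   -14.08   0.  ] res px 0.94
w8 stud in gauge [-0.26 -0.46 10.  ] -0.09
```

Run:
```python
from h import *
crop('s14',300,120,430,200,6,'c18')
crop('w14',380,20,560,230,4,'c19')
```

```text
(no output)
```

View pics/c18.png

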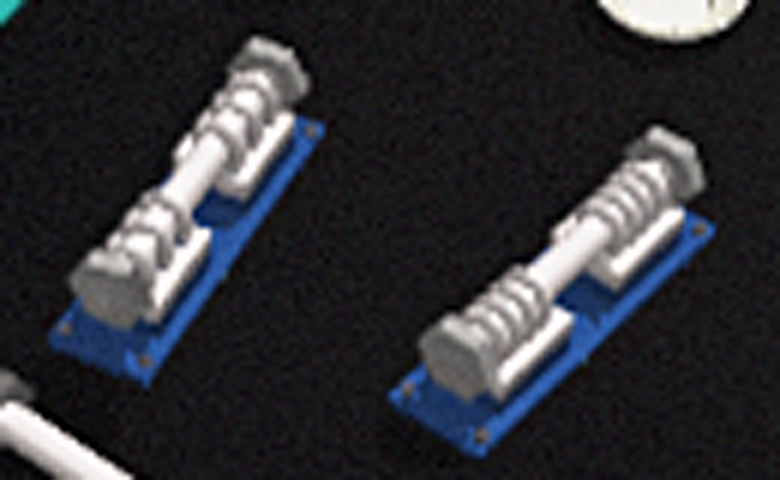

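View pics/c19.png

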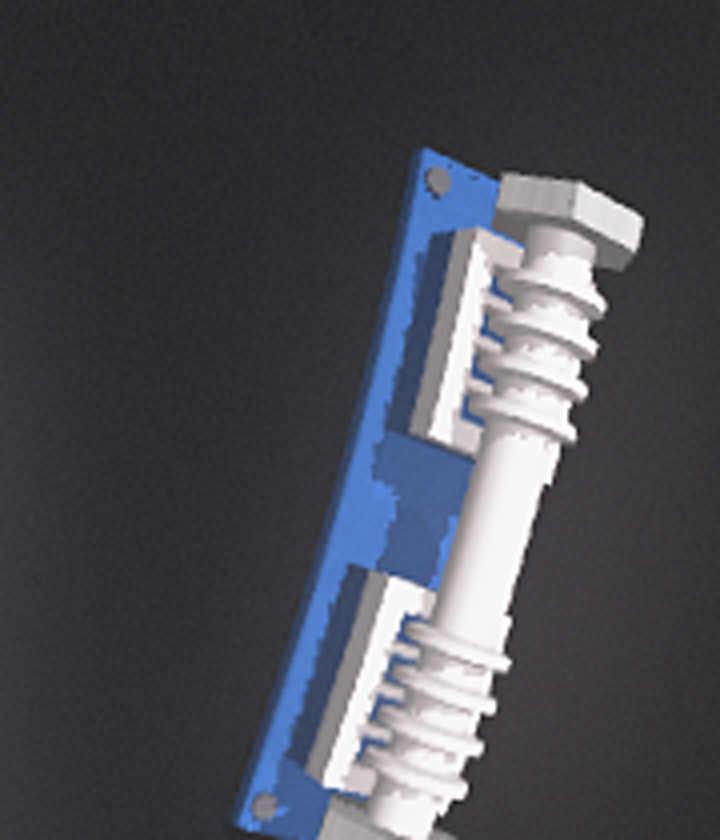

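Run:
```python
from h import *
s=load('s14');K=np.array(s['camera_matrix'])
for n,c,yaw in [('coarse',(408.5,227.4),-.6),('fine',(605.2,263.8),-14)]:
  for z in (44,50):
    for y in (94,-94,0):
        X=Ro.from_euler('z',yaw,degrees=True).apply([0,y,0])+[*c,z]
        q=K@(np.array(s['R'])@X+s['t']);q=q[:2]/q[2]
        print(n,z,y,((q-[300,120]+.5)*6-.5).round())
```

```text
coarse 44 94 [275.  67.]
coarse 44 -94 [109. 292.]
coarse 44 0 [195. 175.]
coarse 50 94 [275.  59.]
coarse 50 -94 [109. 284.]
coarse 50 0 [195. 167.]
fine 44 94 [673. 159.]
fine 44 -94 [455. 360.]
fine 44 0 [567. 256.]
fine 50 94 [675. 151.]
fine 50 -94 [456. 352.]
fine 50 0 [569. 248.]
```

```bash
python3 -c "
from bench import hand_in; print(hand_in())"
```

```text
the job is handed in; nothing more can be done
None
```

Both studs are on their matching blue gauges, released and seated: the four-ring fine stud on the four-notch gauge, the three-ring coarse stud on the three-notch gauge. The job was handed in at about 23 s with no verdict given. I did not touch the blank rod, the other bystanders or the turquoise look-alikes.

- **Seating by contact:** both studs were lowered gently and met their gauge at the same height, TCP z about 36.7 mm. That puts the stud centre at about 44 mm, the seat height.
- **Position by wrist camera:** with the centre height fixed at 44 mm, the fitted studs lie within 0.3 mm across, 0.5 mm along and 0.3° of their gauges.
- **Height by scene camera:** the positions I read for the hexagonal ends match those expected for a level stud at 44 mm, to within about 5 pixels in a six-times enlargement. A stud riding 6 mm high would shift them by 8.
- **One check that disagreed:** a looser fit of the fine stud, with height and tilt left free, gave −3.9° of tilt and a centre at 41.7 mm. I took this as a weak result, because the scene view and an oblique wrist view both show the stud level with its rings in the notches.

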